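# Shut off the yellow gas line by point-and-call

### The arm

A 7-joint arm with a two-finger parallel gripper is mounted at the origin on the work surface. World frame = base frame: x ahead of the robot, y to its left, z up, the work surface at z = 0. Lengths are in mm, angles in rad, forces in N, time in s.
With the tool pointing down it reaches from about 425 to 925 mm from the base axis. Payload 6.8 kg.
Tool frame: the origin (TCP) lies at the very end of the fingers, on their centre line; the grasp point (between the pads) lies 19 mm behind it; z points along the fingers, y is the direction in which the jaws open and shut (so a half turn about z gives the same grasp; the last joint's range is limited). The gripper opens to 85 mm and grips with 20 to 120 N. Pads are 22 mm wide; open, the fingers measure 114 mm over their backs; the gripper's body (76 mm by 85 mm) begins 54 mm behind the grasp point. The pads swing forward as they close: fully open they stand 13 mm farther back than shut.
Start: joints at [1.052, 0.477, 0.022, 1.555, -0.011, 1.109, -0.083], TCP at [269.567, -618.855, 231.308] pointing down, gripper open.
Joint ranges: [-2.96, 2.96], [-0.34, 2.1], [-1.41, 1.46], [0.24, 2.44], [-1.37, 4.51], [0.17, 1.92], [-2.96, 2.96]. Speed limits (rad/s): [2.39, 2.39, 3.14, 3.14, 3.14, 3.14, 3.14].

### API

Orientations are given as a rotation vector (axis times angle).
In Python, from station import manip, effector, telemetry, viewer gives the robot as it stands. Calls block until the motion is done:
- manip.move_to(position, orientation): joint-space move of the TCP to a pose.
- manip.movel(position, ori=None, vel=150): straight line of the TCP; ori=None keeps the orientation; vel is the mean speed in mm/s.
- manip.movej(angles): joint-space move.
- effector.grip(opening, squeeze=None): finger opening in mm; squeeze is the grip in N (None keeps the last); returns when the fingers have stopped.
- manip.wait(seconds).
- manip.solve_ik(position, orientation): joint angles nearest the present ones, or None.
- telemetry.read_state(): the state.
- viewer.get_image(name): name is "scene" or "top"; returns a dict with "img" (384x512x3 uint8, blue, green, red), "fx", "fy", "cx", "cy" (pixels), "pose" (4x4, takes a point from camera to world coordinates). Camera axes: x right, y down, z forward; pixel columns grow to the right and rows downward; lengths in mm; the calibration is good to about 2 mm. A picture is of the moment at which its call begins. There is no depth.
A pose or a line that the arm cannot do raises manip.MotionError and nothing moves.
- manip.job_done(): hands the job in, once; it reports no verdict.
The state is a dict: "t": time; "joints": joint angles; "qvel": joint speeds; "effort": joint torques, N m; "tool_pos": TCP position; "tcp_rot": TCP orientation; "contact_force": force on the tool from outside, world axes, zero at the start; "wrist_torque": the same for the moment, N m; "finger_gap": finger opening in mm.
Only numpy, scipy, OpenCV 4.12 (cv2) and the standard library are available. Lean on these libraries where they do the work, as an engineer would, in place of code of your own. Each camera call takes 0.05 s, during which the arm holds its last target. There are 200 camera calls.

### The job

Shut off the yellow gas line by point-and-call: before touching it, point straight down at the yellow valve, fingertips two or three centimetres above the hub of its lever and clear of it, and stay there two seconds so that a colleague can confirm it is the right one. Then push its lever round with the fingertips, without taking it between the fingers, until the valve is fully shut. Finish by pointing in the same way at the middle of the yellow line's gauge, touching nothing, and be still pointing there when the program ends, so that the reading can be checked; leave the other lines and the loose things around alone.

Things in the scene. Friction and masses are not known exactly. Their poses are not given: they have to be found in the camera images.
- panel: The gas line panel: a grey metal plate fixed on the bench, 260 x 480 mm, 12 mm thick; origin at the middle of its underside. Its own x runs along the tubes, away from the robot at yaw 0; z up. It carries four identical lines side by side along its y, 120 mm apart, in any order of colours (grey, green, blue, yellow).
- line_grey: The grey gas line, fixed on the panel: a 10 mm steel tube along the panel's x, 52 mm above the bench, with a brass ball valve, a grey lever on top and, 75 mm farther along x, a dial gauge in a grey rubber boot; a grey strip lies on the plate, nearest the robot. Origin on the plate's top under the valve's stem, axes as the panel's. From -105 to +125 mm along its x; 32 mm wide at the valve, 52 mm at the gauge.
- grey_lever (a joint): Angle of the grey valve's lever in rad: 0 = open, lever along the tube, pointing to the panel's -x (towards the robot); it turns clockwise seen from above to 1.57 = shut, crosswise, pointing to the panel's +y. Hard stops at both ends. It stays where it is left.
- grey_tip (a point): Middle of the free end of the grey lever, 70 mm from the stem's axis. The lever is a bar 14 mm wide and 12 mm thick, 82 to 94 mm above the bench; this point lies half-way up it. Turns with the lever: its x axis points from the tip to the stem. Below the lever is free space down to the tube (top at 57 mm above the bench).
- line_green: The green gas line, fixed on the panel: a 10 mm steel tube along the panel's x, 52 mm above the bench, with a brass ball valve, a green lever on top and, 75 mm farther along x, a dial gauge in a green rubber boot; a green strip lies on the plate, nearest the robot. Origin on the plate's top under the valve's stem, axes as the panel's. From -105 to +125 mm along its x; 32 mm wide at the valve, 52 mm at the gauge.
- green_lever (a joint): Angle of the green valve's lever in rad: 0 = open, lever along the tube, pointing to the panel's -x (towards the robot); it turns clockwise seen from above to 1.57 = shut, crosswise, pointing to the panel's +y. Hard stops at both ends. It stays where it is left.
- green_tip (a point): Middle of the free end of the green lever, 70 mm from the stem's axis. The lever is a bar 14 mm wide and 12 mm thick, 82 to 94 mm above the bench; this point lies half-way up it. Turns with the lever: its x axis points from the tip to the stem. Below the lever is free space down to the tube (top at 57 mm above the bench).
- line_blue: The blue gas line, fixed on the panel: a 10 mm steel tube along the panel's x, 52 mm above the bench, with a brass ball valve, a blue lever on top and, 75 mm farther along x, a dial gauge in a blue rubber boot; a blue strip lies on the plate, nearest the robot. Origin on the plate's top under the valve's stem, axes as the panel's. From -105 to +125 mm along its x; 32 mm wide at the valve, 52 mm at the gauge.
- blue_lever (a joint): Angle of the blue valve's lever in rad: 0 = open, lever along the tube, pointing to the panel's -x (towards the robot); it turns clockwise seen from above to 1.57 = shut, crosswise, pointing to the panel's +y. Hard stops at both ends. It stays where it is left.
- blue_tip (a point): Middle of the free end of the blue lever, 70 mm from the stem's axis. The lever is a bar 14 mm wide and 12 mm thick, 82 to 94 mm above the bench; this point lies half-way up it. Turns with the lever: its x axis points from the tip to the stem. Below the lever is free space down to the tube (top at 57 mm above the bench).
- line_yellow: The yellow gas line, fixed on the panel: a 10 mm steel tube along the panel's x, 52 mm above the bench, with a brass ball valve, a yellow lever on top and, 75 mm farther along x, a dial gauge in a yellow rubber boot; a yellow strip lies on the plate, nearest the robot. Origin on the plate's top under the valve's stem, axes as the panel's. From -105 to +125 mm along its x; 32 mm wide at the valve, 52 mm at the gauge.
- yellow_lever (a joint): Angle of the yellow valve's lever in rad: 0 = open, lever along the tube, pointing to the panel's -x (towards the robot); it turns clockwise seen from above to 1.57 = shut, crosswise, pointing to the panel's +y. Hard stops at both ends. Starts open or nearly so (0 to 0.35). Stiff but easy: about 2.5 N at 50 mm from the stem moves it, and it stays where it is left.
- yellow_tip (a point): Middle of the free end of the yellow lever, 70 mm from the stem's axis. The lever is a bar 14 mm wide and 12 mm thick, 82 to 94 mm above the bench; this point lies half-way up it. Turns with the lever: its x axis points from the tip to the stem. Below the lever is free space down to the tube (top at 57 mm above the bench).
- yellow_hub (a point): Top of the yellow valve's hub: the nut over the stem about which the lever turns, 98 mm above the bench (the lever's boss around it is 24 mm across).
- yellow_gauge: The yellow line's pressure gauge: round dial facing straight up, 52 mm across in a yellow rubber boot; origin at the middle of its glass, 104 mm above the bench; z up. Its needle falls to the end of the scale as the valve is shut.
- leak_spray: White plastic bottle of leak-test fluid with a red cap, loose, 56 mm across, 150 mm tall, standing on the bench right of the panel; origin at the middle of its underside.
- cap: Blue steel cylinder cap, bell-shaped, loose, 84 mm across, 116 mm tall, standing left of the panel; origin at the middle of its underside.
- spanner: Steel spanner, loose, 190 mm long, lying on the bench left of the panel; origin under its middle, its x along its length.

How it is judged (in metres and radians):
On the way, in this order (a step that is already met when the one before it is completed fails the run):
1. the fingertips point at the untouched yellow valve from straight above its hub, without contact, and dwell (horizontal distance between the grasp point and yellow_hub below 0.025 m and z of the grasp point in the frame of yellow_hub between 0.021 and 0.085 m and contact force between each of the fingers, the arm and anything else below 0.5 N and distance of yellow_tip from where it was at the start of the episode below 0.005 m), for 1.5 s.
2. the yellow lever has been pushed fully shut (value of joint yellow_lever above 1.48 rad), for 0.2 s.
At the end, for the whole second after the job is handed in: Yellow lever within 5 degrees of shut; grasp point within 25 mm sideways of the middle of the yellow gauge and 21 to 85 mm above its glass (tips 19 mm lower), no contact; other lever tips moved under 6 mm, bottle, cap and spanner under 10 mm (horizontal distance between the grasp point and yellow_gauge below 0.025 m and z of the grasp point in the frame of yellow_gauge between 0.021 and 0.085 m and value of joint yellow_lever above 1.48 rad and distance of each of grey_tip, green_tip, blue_tip from where it was at the start of the episode below 0.006 m and distance of each of leak_spray, cap, spanner from where it was at the start of the episode below 0.01 m); the robot touches nothing.
It fails at once if the yellow lever is taken between the fingers (contact force between the fingers and line_yellow above 1 N and y of the grasp point in the frame of yellow_tip between -0.008 and 0.008 m and x of the grasp point in the frame of yellow_tip between -0.01 and 0.07 m and z of the grasp point in the frame of yellow_tip below 0.02 m).
It fails at once if the yellow gauge is touched (contact force between any of the fingers, the arm and yellow_gauge above 1 N).
It fails at once if another line is touched or its lever moved (contact force between any of the fingers, the arm and line_grey above 2 N or contact force between any of the fingers, the arm and line_green above 2 N or contact force between any of the fingers, the arm and line_blue above 2 N or distance of any of grey_tip, green_tip, blue_tip from where it was at the start of the episode above 0.006 m).
It fails at once if the bottle, the cap or the spanner is disturbed (distance of any of leak_spray, cap, spanner from where it was at the start of the episode above 0.01 m).
It also fails if it takes over 48 s, if anything falls off the work surface, if the arm or the gripper's body presses on something with over 40 N, if the wrist force passes 120 N, or if a joint passes its speed limit or range.

## Working session

There is one attempt and no reset: what is moved stays moved. The work goes in short steps, each a Python script; the robot and the scene stay as the last script left them, time stands still between calls to the robot, and variables do not carry over. Pictures are saved under pics/ and viewed, on a budget of 10 in all, crops included, one or two more only if the job needs it, and the job is handed in when it is done.

```bash
ls; mkdir -p pics; python3 - <<'E'
from station import manip, effector, telemetry, viewer
import cv2, numpy as np
for n in ("scene","top"):
    d=viewer.get_image(n); cv2.imwrite(f"pics/{n}0.png",d["img"]); print(n,d["fx"],d["fy"],d["cx"],d["cy"]); print(np.round(d["pose"],3).tolist())
s=telemetry.read_state(); print(s["t"],s["tool_pos"],s["tcp_rot"],s["finger_gap"],s["contact_force"])
E
```

```text
pics
scene 459.1232264731188 459.1232264731188 250.66433192728712 184.71262406724446
[[0.628, 0.459, -0.628, 1250.524], [0.778, -0.373, 0.506, -617.186], [-0.002, -0.806, -0.591, 803.487], [0.0, 0.0, 0.0, 1.0]]
top 482.8589489717083 482.8589489717083 257.35301494067056 198.6988040809452
[[0.01, -0.994, 0.105, 350.109], [-1.0, -0.011, -0.007, -6.567], [0.009, -0.105, -0.994, 1527.596], [0.0, 0.0, 0.0, 1.0]]
0.1 [ 269.31026901 -618.38223793  230.41597356] [-3.07402186e+00 -6.40444044e-01  7.49461240e-04] 85.03378560907717 [-0.45036892 -1.13276894 -0.35600783]
```

View pics/scene0.png

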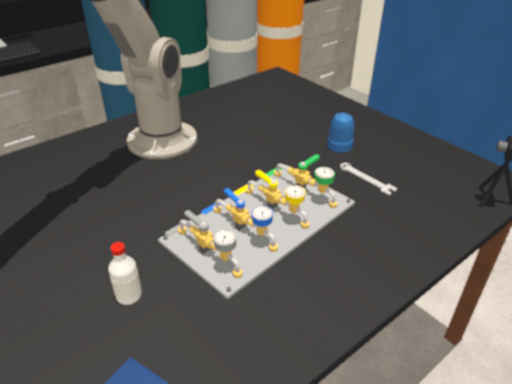

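View pics/top0.png

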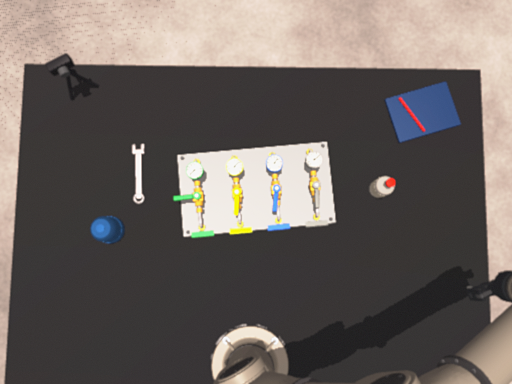

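The yellow line is second from the left: valve near (238,192), gauge near (235,166) in the top view. The green lever is already shut. Next I'll measure by colour mask.

```bash
cat > h.py <<'E'
import cv2, numpy as np
from station import manip, effector, telemetry, viewer
def ray(d,uv,z):
    P=np.array(d["pose"]); c=P[:3,:3]@np.array([(uv[0]-d["cx"])/d["fx"],(uv[1]-d["cy"])/d["fy"],1])
    o=P[:3,3]; return o+c*(z-o[2])/c[2]
def proj(d,p):
    P=np.array(d["pose"]); c=P[:3,:3].T@(np.array(p)-P[:3,3]); return np.array([d["fx"]*c[0]/c[2]+d["cx"],d["fy"]*c[1]/c[2]+d["cy"]])
def ymask(d):
    h=cv2.cvtColor(d["img"],cv2.COLOR_BGR2HSV); return cv2.inRange(h,(26,110,90),(34,255,255))
E
python3 - <<'E'
from h import *
ims=[]
for n,(x0,y0,x1,y1) in (("top",(170,135,345,245)),("scene",(150,145,365,300))):
    d=viewer.get_image(n); m=ymask(d)
    k,l,st,c=cv2.connectedComponentsWithStats(m)
    for i in range(1,k):
        if st[i,4]>8: print(n,st[i],c[i].round(1))
    hs=cv2.cvtColor(d["img"],cv2.COLOR_BGR2HSV)
    if n=="top":
        pm=((hs[...,2]>120)).astype(np.uint8)*255; pm[:135]=0;pm[245:]=0;pm[:,:178]=0;pm[:,345:]=0
        cs,_=cv2.findContours(pm,0,2); c=max(cs,key=cv2.contourArea)
        print("plate",cv2.minAreaRect(c)); 
        for p in cv2.boxPoints(cv2.minAreaRect(c)): print(p,ray(d,p,12).round(0))
        for uv in [(238,192),(235,166)]: print(hs[uv[1],uv[0]])
    cr=cv2.resize(d["img"][y0:y1,x0:x1],None,fx=4 if n=="top" else 3,fy=4 if n=="top" else 3,interpolation=cv2.INTER_CUBIC)[:, :700]
    ov=d["img"].copy(); 
    ims.append(cv2.resize(cr,(700,440 if n=="top" else 505)))
    cv2.imwrite(f"pics/{n}1.png",ims[-1])
E
```

```text
top [230 168  13   8  18] [237.3 172.9]
top [312 171   3   4  10] [313.2 172.5]
top [273 174   3   4  10] [274.2 175.5]
top [235 178   3   4  10] [235.8 179.5]
top [196 181   3   4  10] [196.8 182.5]
top [232 185  10  30 160] [236.2 199.2]
top [195 188   7   6  18] [197.9 190.4]
top [196 202   4   3  10] [197.8 203. ]
top [198 208   3   4  11] [198.9 209.6]
top [313 215   6   5  15] [315.3 217.5]
top [275 218   6   5  16] [277.5 220.6]
top [229 222  24  13 156] [240.3 229.9]
top [199 226   6   5  18] [201.7 228.2]
plate ((254.98800659179688, 189.48995971679688), (84.7768325805664, 155.23236083984375), 84.92039489746094)
[173.92358 154.14014] [651. 249.  12.]
[328.54633 140.3959 ] [ 701. -244.   12.]
[336.05243 224.83978] [ 431. -266.   12.]
[181.42969 238.58401] [383. 218.  12.]
[ 30  52 246]
[ 24  18 228]
scene [256 170  22  18 115] [265.8 177.9]
scene [235 185  12  10  58] [240.8 189.8]
scene [287 197  16   7  63] [294.4 200.2]
```

View pics/top1.png

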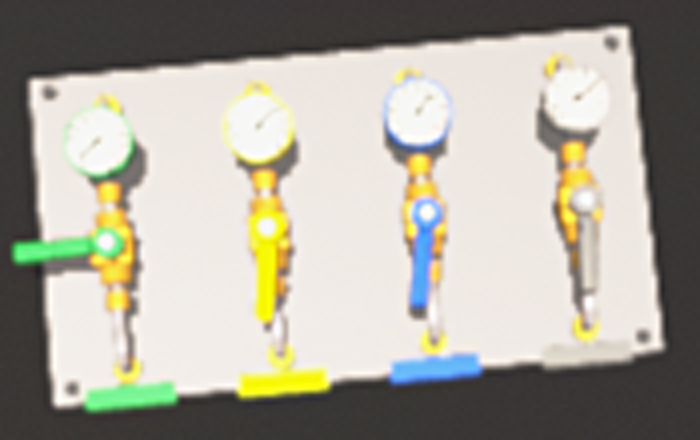

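The crop (4x, origin (170,135)) shows hubs at (107,242), (267,227), (427,212), (585,199), gauges at (99,140), (258,127), (418,112), (575,98), and the yellow lever tip at (265,320). I'll cast rays onto the known heights, fit the 120 mm pitch, and check against the scene view.

```bash
cat > loc.py <<'E'
from h import *
d=viewer.get_image("top"); s=viewer.get_image("scene")
f=lambda u:((u[0]+.5)/4-.5+170,(u[1]+.5)/4-.5+135)
H=np.array([ray(d,f(u),98) for u in [(107,242),(267,227),(427,212),(585,199)]])[:,:2]
G=np.array([ray(d,f(u),104) for u in [(99,140),(258,127),(418,112),(575,98)]])[:,:2]
# rigid fit of model points (panel axes, origin = yellow hub) to the measured ones
M=np.array([[0,120-120*i] for i in range(4)]+[[75,120-120*i] for i in range(4)],float)-[0,0]
M[:,1]-=0
M[:4,1]=M[4:,1]=[120,0,-120,-240]
W=np.vstack([H,G]); U,S,Vt=np.linalg.svd((M-M.mean(0)).T@(W-W.mean(0)))
R=(U@Vt).T; t=W.mean(0)-R@M.mean(0); yaw=np.arctan2(R[1,0],R[0,0])
hub=t; gauge=t+R@[75,0]
tip=ray(d,f((265,320)),94)[:2]
E
python3 - <<'E'
from loc import *
print("res",(W-(M@R.T+t)).round(1).tolist()); print("hub",hub,"gauge",gauge,"yaw",yaw, "det",np.linalg.det(R))
print("tip",tip, np.linalg.norm(tip-hub)); v=R.T@(tip-hub); print("lever angle",np.arctan2(v[1],-v[0]))
k=cv2.connectedComponentsWithStats(ymask(d))
strip=ray(d,k[3][np.argmin(np.linalg.norm(k[3]-[240,230],axis=1))],13); print("strip panel",R.T@(strip[:2]-hub))
o=s["img"].copy(); o=cv2.resize(o[145:265,225:345],None,fx=5,fy=5,interpolation=cv2.INTER_CUBIC)
for p,z in((hub,98),(gauge,104),(tip,94)):
    q=proj(s,[*p,z]); print(q); q=((q-[225,145]+.5)*5).astype(int); cv2.drawMarker(o,tuple(map(int,q)),(255,0,255),0,14,1)
cv2.imwrite("pics/s2.png",o)
E
```

```text
res [[-0.4, -0.8], [-0.0, -0.2], [0.4, -0.1], [-0.6, 1.2], [0.7, -1.4], [-0.3, -0.2], [0.3, -0.2], [0.1, 1.7]]
hub [523.09960785  45.70772299] gauge [597.71521909  53.29129462] yaw 0.10128738639334023 det 0.9999999999999997
tip [453.88139934  46.09080326] 69.21926856410259
lever angle 0.10682171569133243
strip panel [-1.11863049e+02  9.28042911e-02]
[273.54228315 180.02330232]
[295.29483551 190.33092872]
[256.90980099 169.70335134]
```

View pics/s2.png

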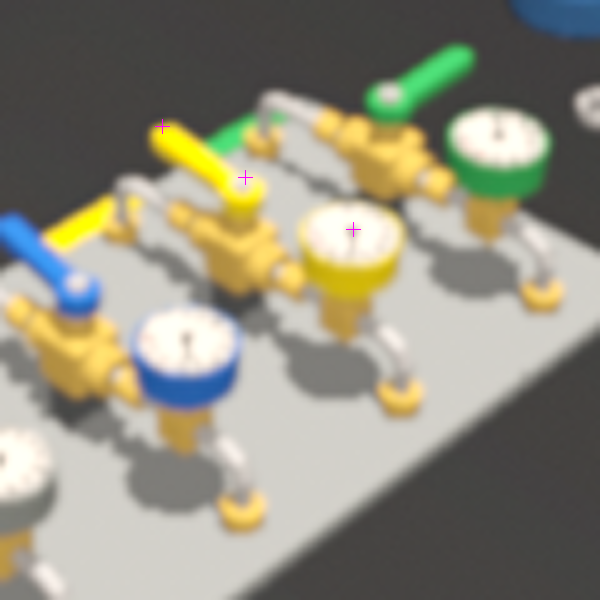

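The residuals are at most 1.7 mm, the tip radius is 69 mm (70 given), and the scene reprojection lands within about 1 px, so the pose is sound. The lever starts at about 0.1 rad. I'll check the whole path with IK before moving.

```bash
cat > plan.py <<'E'
from h import *
from scipy.spatial.transform import Rotation as Ro
hub=np.array([523.1,45.7]); gauge=np.array([597.7,53.3]); yaw=0.1013; th0=0.107
c,s=np.cos(yaw),np.sin(yaw); R=np.array([[c,-s],[s,c]])
def ori(psi):
    c,s=np.cos(psi),np.sin(psi); return Ro.from_matrix(np.array([[c,s,0],[s,-c,0],[0,0,-1.]])).as_rotvec()
def psi(th): return yaw+np.pi/2-th          # tool x along the push
def push(th,off,r=50,z=75):
    u=np.array([-np.cos(th),np.sin(th)]); p=np.array([np.sin(th),np.cos(th)])
    return [*(hub+R@(r*u-off*p)),z]
E
python3 - <<'E'
from plan import *
L=[([*hub,231],psi(th0)),([*hub,123],psi(th0)),(push(th0,40,z=123),psi(th0)),(push(th0,40),psi(th0))]+[(push(t,18),psi(t)) for t in np.linspace(th0,1.57,6)]+[(push(1.57,45,z=150),yaw),([*gauge,150],yaw),([*gauge,129],yaw)]
for p,a in L:
    q=manip.solve_ik(p,ori(a)); print(np.round(p),round(a,2),None if q is None else np.round(q,2))
print(telemetry.read_state()["t"])
E
```

```text
[523.  46. 231.] 1.57 [ 0.32  0.29 -0.63  1.88  0.2   1.03 -0.4 ]
[523.  46. 123.] 1.57 [ 0.26  0.43 -0.57  1.98  0.31  0.82 -0.5 ]
[473.   6. 123.] 1.57 [ 0.34  0.35 -0.57  2.1   0.27  0.77 -0.4 ]
[473.   6.  75.] 1.57 [ 0.29  0.43 -0.52  2.13  0.34  0.67 -0.47]
[473.  28.  75.] 1.57 [ 0.27  0.43 -0.55  2.13  0.36  0.67 -0.53]
[470.  43.  75.] 1.27 [ 0.23  0.43 -0.55  2.13  0.36  0.67 -0.85]
[472.  59.  75.] 0.98 [ 0.2   0.43 -0.55  2.12  0.36  0.67 -1.18]
[477.  73.  75.] 0.69 [ 0.16  0.44 -0.53  2.11  0.35  0.68 -1.49]
[487.  85.  75.] 0.39 [ 0.11  0.45 -0.5   2.08  0.34  0.68 -1.78]
[500.  94.  75.] 0.1 [ 0.06  0.46 -0.45  2.05  0.31  0.69 -2.06]
[473.  91. 150.] 0.1 [ 0.17  0.32 -0.57  2.06  0.23  0.83 -2.01]
[598.  53. 150.] 0.1 [ 0.08  0.47 -0.35  1.8   0.2   0.91 -1.83]
[598.  53. 129.] 0.1 [ 0.06  0.49 -0.33  1.81  0.2   0.87 -1.84]
0.3
```

```bash
python3 - <<'E'
from plan import *
effector.grip(5)
manip.movel([*hub,231],ori(psi(th0)),vel=180)
manip.movel([*hub,123],vel=80)
s=telemetry.read_state(); print(s["t"],s["tool_pos"],s["finger_gap"],s["contact_force"])
manip.wait(2.3)
o=[cv2.resize(viewer.get_image("top")["img"][135:245,170:345],None,fx=4,fy=4,interpolation=cv2.INTER_CUBIC)]
i=viewer.get_image("scene")["img"]; cv2.imwrite("pics/s3.png",cv2.resize(i[110:260,200:370],None,fx=4,fy=4,interpolation=cv2.INTER_CUBIC))
s=telemetry.read_state(); print(s["t"],s["tool_pos"],s["contact_force"])
E
```

```text
6.6333 [523.49420435  45.76096614 123.51035431] 5.059406846415156 [ 0.69522753 -0.08898421  0.39904029]
9.0333 [523.10632156  45.72545594 123.01948272] [-0.43765851  0.37743593  0.11511041]
```

View pics/s3.png

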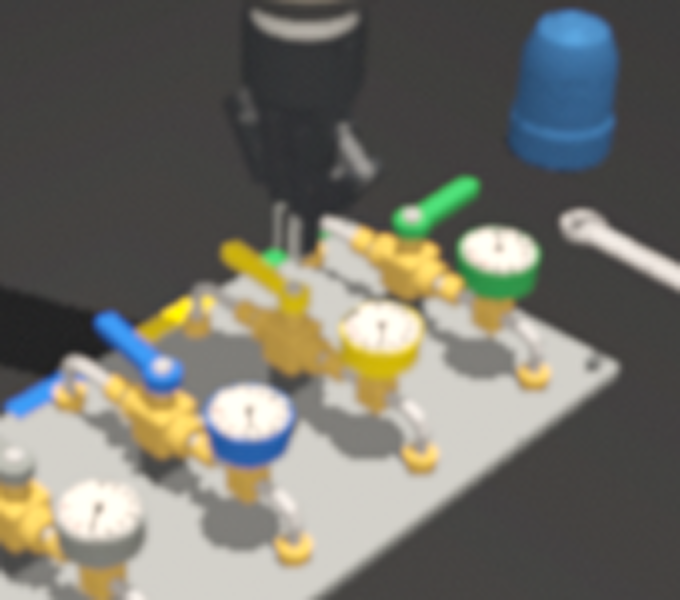

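The picture shows the closed tips (287,250) about 25 mm above the hub (292,293), clear of it, with the lever unmoved. The dwell is done, so now the push, with the force checked at each step.

```bash
python3 - <<'E'
from plan import *
manip.movel(push(th0,42,z=123),vel=120)
manip.movel(push(th0,42),vel=80)
F0=telemetry.read_state()["contact_force"]
manip.movel(push(th0,24),vel=60)
def f(): return np.round(telemetry.read_state()["contact_force"]-F0,1)
print(f())
for t in np.linspace(th0,1.5,15):
    manip.movel(push(t,18),ori(psi(t)),vel=60); g=f(); print(round(t,2),g)
    if np.linalg.norm(g)>15: print("stop"); break
s=telemetry.read_state(); print(s["t"],s["tool_pos"])
d=viewer.get_image("scene"); cv2.imwrite("pics/s4.png",cv2.resize(d["img"][110:260,200:370],None,fx=4,fy=4,interpolation=cv2.INTER_CUBIC))
E
```

```text
[ 0.4 -0.5  0.3]
0.11 [ 0.1 -0.7 -1. ]
0.21 [ 0.5 -0.6 -1.2]
0.31 [ 0.9 -0.6 -2.2]
0.41 [-0.3 -0.5 -0.6]
0.5 [ 0.6 -0.2 -0.7]
0.6 [-0.6 -0.4 -0.9]
0.7 [ 0.4 -0.7 -0.9]
0.8 [-0.3 -1.2 -2.1]
0.9 [-0.2 -1.2 -1.5]
1.0 [-0.1 -0.7 -1.4]
1.1 [ 0.1 -0.8 -2.4]
1.2 [-0.4 -0.2 -1.5]
1.3 [-0.6 -0.2 -1.4]
1.4 [-0.3  0.  -0.6]
1.5 [-1.   0.3 -1.8]
14.675 [496.8806538   91.91923701  75.03075747]
```

View pics/s4.png

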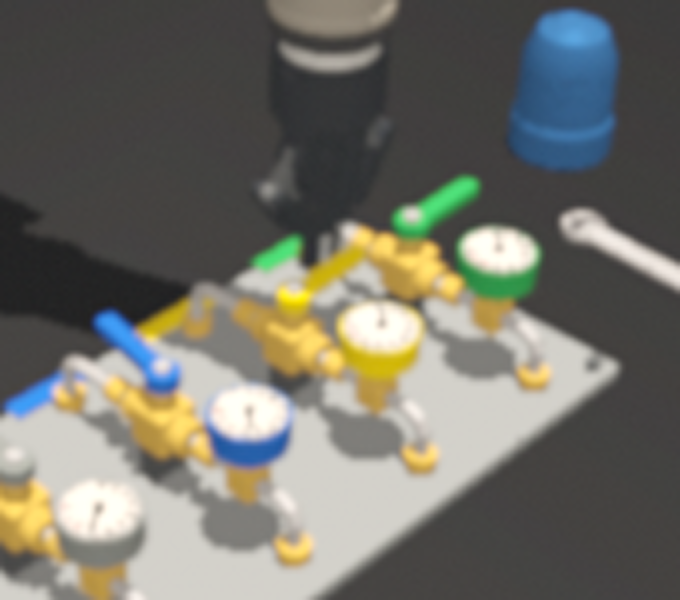

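The lever has turned nearly crosswise, with the hub at (293,298) and the tip near (360,258). I'll push on in small steps until the hard stop is felt.

```bash
python3 - <<'E'
from plan import *
pd=R@[1,0]
manip.movel(push(1.55,18),ori(psi(1.57)),vel=40)
for off in np.arange(17.5,10,-.75):
    manip.movel(push(1.57,off),vel=20); manip.wait(.1)
    F=[telemetry.read_state()["contact_force"][:2]@pd]
    for _ in range(3): manip.wait(.03); F.append(telemetry.read_state()["contact_force"][:2]@pd)
    s=telemetry.read_state(); lag=(np.array(push(1.57,off)[:2])-s["tool_pos"][:2])@pd
    print(off,np.round(np.mean(F),1),"lag",round(lag,2))
    if np.mean(F)<-9: break
manip.wait(.3); print(telemetry.read_state()["t"])
E
```

```text
17.5 -5.2 lag 0.7
16.75 -6.7 lag 1.43
16.0 -9.2 lag 2.14
16.625
```

The tool stopped at offset about 18.1 mm, exactly where a shut lever (7 + 11 mm) should be, with the force rising. I'll retreat and point at the gauge.

```bash
python3 - <<'E'
from plan import *
manip.movel(push(1.57,45),vel=80)
manip.movel(push(1.57,45,z=150),vel=100)
i=viewer.get_image("top")["img"]; cv2.imwrite("pics/t5.png",cv2.resize(i[135:245,170:345],None,fx=4,fy=4,interpolation=cv2.INTER_CUBIC))
manip.movel([*gauge,150],vel=100)
manip.movel([*gauge,129],vel=60)
manip.wait(.5)
s=telemetry.read_state(); print(s["t"],s["tool_pos"],s["contact_force"])
i=viewer.get_image("scene")["img"]; cv2.imwrite("pics/s5.png",cv2.resize(i[110:260,200:370],None,fx=4,fy=4,interpolation=cv2.INTER_CUBIC))
E
```

```text
20.5333 [597.75044968  53.31812859 129.1027378 ] [ 0.23510278 -0.27725344  1.10184978]
```

View pics/s5.png

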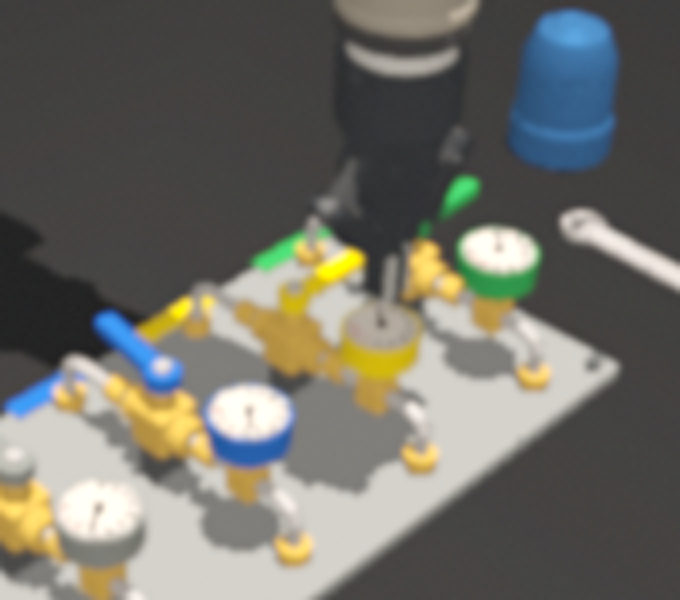

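View pics/t5.png

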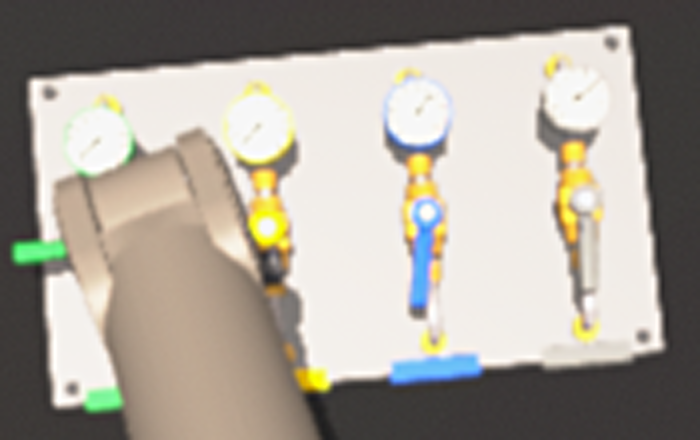

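The top view shows the yellow needle swung to the end of its scale (same as the shut green line). In the scene, the tips are near (388,298) above the dial at (381,325), and the lever runs from (295,293) to (360,258). One numeric check of the lever angle and the tip projection before handing in.

```bash
python3 - <<'E'
from plan import *
d=viewer.get_image("scene"); g=lambda q:((q-[200,110]+.5)*4).round(0)
T=lambda th,r=70:[*(hub+R@(r*np.array([-np.cos(th),np.sin(th)]))),94]
for th in (1.4,1.48,1.57): print(th,g(proj(d,T(th))), g(proj(d,T(th,20))))
print("tcp",g(proj(d,telemetry.read_state()["tool_pos"])),"gauge",g(proj(d,[*gauge,104])))
k=cv2.connectedComponentsWithStats(ymask(d)); i=np.argmin(np.linalg.norm(k[3]-[282,177],axis=1)); print(k[2][i],k[3][i])
ys,xs=np.where(k[1]==i); v=cv2.fitLine(np.column_stack([xs,ys]).astype(np.float32),2,0,.01,.01).ravel(); print("slope",v[1]/v[0])
for th in (1.4,1.48,1.57):
    a,b=proj(d,T(th)),proj(d,T(th,20)); print(th,(a[1]-b[1])/(a[0]-b[0]))
h=cv2.inRange(cv2.cvtColor(viewer.get_image("top")["img"],cv2.COLOR_BGR2HSV),(26,110,60),(34,255,255)); print(cv2.countNonZero(h))
E
```

```text
1.4 [352. 238.] [312. 273.]
1.48 [359. 241.] [314. 274.]
1.57 [366. 245.] [316. 275.]
tcp [385. 291.] gauge [383. 323.]
[277 173  13  10  57] [283.19298246 176.94736842]
slope -0.63704187
1.4 -0.8720862982709395
1.48 -0.732762670572552
1.57 -0.6068274543366754
239
```

The lever's slope in the image (-0.64) gives about 1.55 rad. That agrees with the stop felt at 9 N and with the needle at the end of its scale, so I'm handing in.

```bash
python3 - <<'E'
from plan import *
manip.job_done(); s=telemetry.read_state(); print(s["t"],s["tool_pos"],s["contact_force"])
E
```

```text
the job is handed in; nothing more can be done
the job is handed in; nothing more can be done
```

I pointed at the yellow valve, pushed its lever shut with the fingertips, and handed the job in with the arm still pointing at the yellow gauge. `job_done` gave no verdict, so these are my own checks:

- **Pointing at the valve:** I held the fingers, nearly shut, 25 mm above the hub for about 2.4 s. The picture showed them clear of the hub and the lever unmoved.
- **Shutting the valve:** I pushed the side of the lever round its arc until the tool stopped moving. The force then rose to about 9 N, against about 2.5 N to turn it. The stop was where a fully shut lever should be. The lever's slope in the scene image gives about 1.55 rad, and the gauge needle has swung to the end of its scale.
- **Pointing at the gauge:** At about 20.5 s the TCP was at (597.8, 53.3, 129.1) mm, 25 mm above the glass. The force reading was about 1 N, which is around the noise level.
- **Other things:** In the last pictures the other levers, the cap and the spanner looked unmoved. I judged this by eye. The bottle was outside those crops, but the planned path passed about 180 mm from it.

**Disagreement:** the reprojected points sat about 1 px (2–3 mm) off in the scene view, well inside the 25 mm tolerance. The final state read after hand-in returned no data.

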